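Fit the cap of a split bearing housing and hold it down for bolting

ROBOT

A 6-joint arm with a two-finger parallel gripper is mounted at the origin on the work surface. World frame = base frame: x ahead of the robot, y to its left, z up, the work surface at z = 0. Lengths are in m, angles in rad, forces in N, time in s.
With the tool pointing down it reaches from about 0.4 to 0.825 m from the base axis. Payload 7 kg.
Tool frame: the origin (TCP) lies on the mounting face of the last link; the fingertips stand 178 mm ahead of it and the grasp point (between the pads) lies 159 mm ahead of it (env.nose_length is the distance from the TCP to the fingertips, in m); z points along the fingers, x is the direction in which the jaws open and shut, and the axes are right-handed (so a half turn about z gives the same grasp; the last joint's range is limited). The gripper opens to 88 mm and grips with 3 to 60 N. Pads are 19 mm wide; open, the fingers measure 130 mm over their backs; the gripper's body (78 mm by 193 mm) begins 47 mm behind the grasp point.
Start: joints at [1.543, 0.359, 0.012, 0, -1.224, -0.288], TCP at [0.21, 0.642, 0.405] pointing down, gripper open.
Joint ranges: [-3.07, 3.07], [-1.43, 2.12], [-1.02, 1.25], [-3.03, 1.67], [-3.05, -0], [-3.03, 3.03]. Speed limits (rad/s): [2.39, 2.39, 3.01, 3.14, 3.14, 3.14].

INTERFACE

Orientations are given as a rotation vector (axis times angle).
In Python, from workcell import sensors, imaging, ticket, env gives the robot as it stands.
- The arm moves only by the tool apply_moves, never from a script. Its argument "series" is a list of rows, each a list of 5 numbers: the shift along the tool's x, y, z in mm, then the turn about the tool's z in degrees, then the closure, from 0 (fully open) to 1 (shut). A call has 1 to 20 rows; each row shifts and turns the commanded pose from where the row before left it, along the tool's axes as they then stand; what a row does not reach is not made up. A row lasts 1/12 s, in which the tool goes at most 41.7 mm and 7.16 degrees, less where a joint would pass 70% of its speed; a pose out of reach is approached as far as the arm can. A call is refused whole if a number of a shift passes 41.7 or a number of a turn 7.16, either way. A call with a gripper value outside its range is refused whole. The fingers move at their own pace and stop on an object; the grip force is fixed at half the most. Time passes only in rows, so rows that do not move let the fingers close. It gives the time, the measured TCP pose, the force and the opening at its end, in the units of the state.
- sensors.observe(): the state, without advancing time (a new reading comes with each control period).
- imaging.capture(name): name is "scene" or "top" or "wrist"; returns a dict with "pixels" (400x640x3 uint8, red, green, blue), "z_map" (400x640 float32, m along the optical axis (not along the pixel's ray), 0 where there is no reading), "fx", "fy", "cx", "cy" (pixels), "world_to_cam" (4x4, takes a point from world to camera coordinates); the wrist camera has in their place "tool_from_camera" (4x4, takes a point from camera to tool coordinates, whose origin is the TCP and whose axes are the tool frame's). Camera axes: x right, y down, z forward; pixel columns grow to the right and rows downward; lengths in m; the calibration is good to about 2 mm. The wrist camera is an equidistant fisheye: a pixel r from the principal point sees the ray r / f radians off the axis. A picture is of the moment at which its call begins: read the wrist's pose just before it.
- ticket.finish_job(): hands the job in, once; it reports no verdict.
The state is a dict: "t": time; "joint_pos": joint angles; "qvel": joint speeds; "effort": joint torques, N m; "tool_pos": TCP position; "tool_rot": TCP orientation; "force": force on the tool from outside, world axes, zero at the start; "ft_torque": the same for the moment, N m; "finger_gap": finger opening in m.
Only numpy, scipy, OpenCV 4.12 (cv2) and the standard library are available. Lean on these libraries where they do the work, as an engineer would, in place of code of your own. Each camera call takes 0.05 s, during which the arm holds its last target.

TASK

One of the two blue bearing housings on the drive shaft still lacks its cap. Pull the top drawer of the red parts cabinet out to its stop, take the blue cap from it and set it on the open housing, on both dowels, until the joint faces meet all round. Keep hold of it and finish while still pressing it down firmly, with about 20 N besides its own weight, so that the bolts can be put in; leave the spare bearing in the drawer and the other things on the bench where they are.

Things in the scene. Friction and masses are not known exactly. Their poses are not given: they have to be found in the camera images.
- drawer (a joint): top drawer of the red steel parts cabinet: 0 shut, 0.18 m fully out against its stop; starts shut or up to 20 mm ajar. About 3 N of friction plus 8 N per m/s; stays where it is left. Inside 226 (x) x 310 (y) mm, walls 5 mm thick, 47 mm high above the drawer floor.
- drawer_handle (a point): middle of the top drawer's handle, a level steel bar 12 mm thick, 110 mm long along y, 45 mm in front of the grey drawer front (39 mm free behind the bar), 123 mm above the bench, 27 mm below the top of the cabinet (270 deep x 340 wide x 150 mm high, fixed). Own x points into the cabinet, z up: the drawer pulls out along -x. Moves with the drawer.
- drawer_floor (a point): point on the top drawer's inner floor, 83 mm above the bench, midway between its side walls and 60 mm behind its inner front wall. Axes as the handle's; moves with the drawer. With the drawer fully out the cabinet's front is at x +115 mm from it.
- cap: blue cast-iron cap, 0.68 to 0.92 kg, lying joint face down in the front half of the drawer. 122 mm long (x), 52 wide (y), 42 high. Half barrel, radius 36 mm, between two flanges 14 mm thick (|x| 31 to 61). Origin: middle of the joint face (underside), z up, y along the shaft axis. The same after half a turn about z: either way round fits.
- cap_crown (a point): middle of the cap's flat crown, 42 mm above its joint face; crown 24 (x) x 52 mm (y), with a brass plug 4 mm high on it. Below it the cap's two flat end faces, 52 mm apart along y, can be gripped across y; from the joint face up to 16 mm a half-round shaft opening (radius 16 mm) is cut into them. Axes as the cap's.
- cap_hole (a point): middle of one of the cap's two dowel holes, on its joint face at (-46, -16) mm from the cap's origin; the other is at (+46, +16). Both are 9.2 mm wide and go straight through the flanges. The plain bolt holes, 10 mm wide, are at (+46, 0) and (-46, 0). Axes as the cap's.
- seat (a point): open blue housing, fixed on a dark sole plate: middle of its joint face, 57 mm above the bench, z up, y along the shaft. Seated, the cap's origin and axes coincide with it (or half a turn about z). Its bearing (52 mm across, 15 wide) and 25 mm shaft stand 26 and 12.5 mm above the joint face: fingertips beside the cap must stay over 13 mm above it.
- dowel (a point): tip of one of the open housing's two upright bright dowels, 12 mm above the joint face at (+46, +16) mm from the seat; the other is at (-46, -16). 8 mm thick, the upper 5 mm tapering to 3.6 mm. Axes as the seat's.
- pulley (a point): middle of the dark pulley on the shaft, 86 mm across, 24 mm wide, at y -125 mm from the seat; beyond it, at y -220 mm, stands the second housing, already finished (top 46 mm above the shaft's axis). To +y the shaft ends 65 mm from the seat. Axes as the seat's.
- bearing: spare bearing with an orange seal, 52 mm across x 15 mm thick, lying in the left (+y) part of the drawer; to be left in the drawer. Origin: centre of its underside.
- wrench: steel combination wrench 180 mm long, 8 mm thick, lying on the bench left of the robot's front; bystander. Origin: middle of its underside, x along it.
- tube: offcut of dark steel tube, 48 mm across, 55 mm high, standing on the bench close in front of the robot; bystander. Origin: centre of its underside.
- can: can with a yellow label, 70 mm across, 85 mm high, standing on the bench beyond the housing; bystander. Origin: centre of its underside.

How it is judged:
By the outcome, as a careful person would: the job done as asked, in the order asked, and still so for the second after the job is handed in, while the arm keeps its last pose, push and grip.
It also fails if it takes over 64 s, if anything falls off the work surface, if the arm or the gripper's body presses on something with over 40 N, if the wrist force passes 120 N, or if a joint passes its speed limit or range.

## Working session

There is one attempt and no reset: what is moved stays moved. The work goes in short steps, Python scripts to look and compute and a tool call to move; the robot and the scene stay as the last step left them, time stands still between calls to the robot, and variables do not carry over. Pictures are saved under pics/ and viewed, and the job is handed in when it is done.

Besides the shell and the picture viewer there is one more tool, called after "Emit:" as a command line: name --pt "numbers of a row" for each row, then --argument value for the rest. apply_moves: Moves the arm, as the interface text tells. Its arguments: {"type":"object","properties":{"series":{"type":"array"}},"required":["series"]}

```bash
mkdir -p pics; ls
cat > h.py <<'E'
import numpy as np, cv2
from scipy.spatial.transform import Rotation as R
from workcell import sensors, imaging, ticket, env
def snap(name,fn):
    s=sensors.observe(); c=imaging.capture(name)
    cv2.imwrite('pics/'+fn+'.png',c['pixels'][:,:,::-1]); 
    c['state_pos']=s['tool_pos'];c['state_rot']=s['tool_rot']
    np.save('pics/'+fn+'.npy',c,allow_pickle=True); return c
def load(fn): return np.load('pics/'+fn+'.npy',allow_pickle=True).item()
def cloud(c):
    z=c['z_map'].astype(float); h,w=z.shape
    u,v=np.meshgrid(np.arange(w),np.arange(h))
    if 'world_to_cam' in c:
        P=np.stack([(u-c['cx'])/c['fx']*z,(v-c['cy'])/c['fy']*z,z],-1)
        T=np.linalg.inv(c['world_to_cam'])
    else:
        dx=(u-c['cx'])/c['fx'];dy=(v-c['cy'])/c['fy'];th=np.hypot(dx,dy)
        k=np.where(th>1e-9,np.tan(th)/np.maximum(th,1e-9),1)
        P=np.stack([dx*k*z,dy*k*z,z],-1)
        M=np.eye(4);M[:3,:3]=R.from_rotvec(c['state_rot']).as_matrix();M[:3,3]=c['state_pos']
        T=M@c['tool_from_camera']
    W=P@T[:3,:3].T+T[:3,3]; W[z<=0]=np.nan
    return W
E
python3 - <<'E'
from h import *
s=sensors.observe()
for k,v in s.items(): print(k,np.round(v,4))
print(R.from_rotvec(s['tool_rot']).as_matrix().round(3),env.nose_length)
for n in ['scene','top','wrist']:
    c=snap(n,n+'0'); print(n,c['fx'],c['cx'],c['cy'],(c['z_map']>0).mean())
    if 'world_to_cam' in c: print(np.linalg.inv(c['world_to_cam']).round(3))
    else: print(c['tool_from_camera'].round(3))
E
```

```text
pics
t 0.0
joint_pos [ 1.5431e+00  3.5940e-01  1.1100e-02 -4.0000e-04 -1.2241e+00 -2.8810e-01]
qvel [ 0.0015  0.0008  0.0006 -0.0005  0.0008  0.0001]
effort [-3.00000e-04 -5.82727e+01  2.93048e+01  6.99670e+00  6.90000e-03
 -2.00000e-04]
tool_pos [0.2096 0.6414 0.4037]
tool_rot [ 1.8436e+00 -2.5422e+00  1.8000e-03]
force [-0.7221 -0.2065 -0.2112]
ft_torque [-0.0158  0.0301  0.0232]
finger_gap 0.0878
[[-0.311 -0.951 -0.   ]
 [-0.951  0.311 -0.002]
 [ 0.002 -0.    -1.   ]] 0.1781
scene 508.27024833858667 315.83262586899684 197.24649612291157 0.994671875
[[-0.332  0.644 -0.689  1.52 ]
 [ 0.943  0.239 -0.231  0.264]
 [ 0.016 -0.727 -0.687  1.088]
 [ 0.     0.     0.     1.   ]]
top 392.94753590567024 318.33714831737234 191.30155390448797 0.99612109375
[[ 0.006 -0.996  0.092  0.457]
 [-1.    -0.006  0.002 -0.046]
 [-0.002 -0.092 -0.996  1.218]
 [ 0.     0.     0.     1.   ]]
wrist 309.70691628693146 317.16242452553087 204.46457458558547 0.996046875
[[ 1.     0.     0.001 -0.001]
 [-0.     0.953  0.304 -0.083]
 [-0.001 -0.304  0.953  0.02 ]
 [ 0.     0.     0.     1.   ]]
```

View pics/scene0.png

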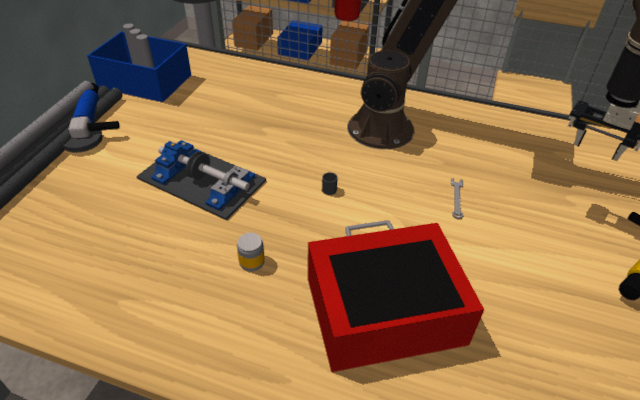

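View pics/top0.png

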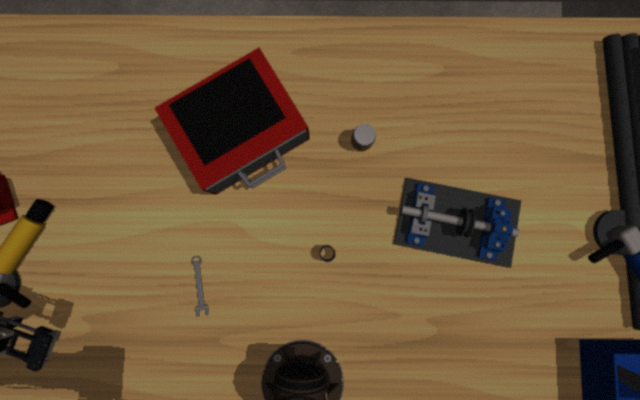

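View pics/wrist0.png

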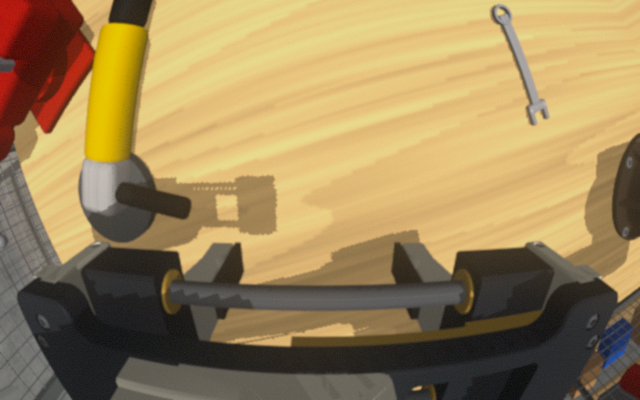

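The top view shows the cabinet (232,120) with its handle at (265,170), and the plate with the open housing on the left (423,215). The finished housing is at (498,228), the tube at (327,253), the can at (363,137) and the wrench at (200,285). Next I measure them.

Run:
```python
from h import *
c=load('top0');W=cloud(c);px=c['pixels'].astype(int)
def rep(n,m):
    P=W[m]; print(n,m.sum(),np.nanmedian(P,0).round(4)); return P
H=np.zeros((400,640),bool);
u,v=np.meshgrid(np.arange(640),np.arange(400))
box=lambda a,b,x,y:(u>=a)&(u<=b)&(v>=x)&(v<=y)
cab=box(140,320,40,200)&(abs(W[...,2]-.15)<.012)
P=rep('cab',cab)
r=cv2.minAreaRect(P[:,:2].astype(np.float32));print(r);print(cv2.boxPoints(r))
hd=box(232,300,145,195)&(abs(W[...,2]-.125)<.008)
# handle: grey 
P=rep('handle',hd)
for a in [(c['pixels'][y,x],W[y,x].round(3)) for x,y in [(265,181),(250,185),(282,170),(278,160),(245,182)]]: print(a)
for n,x,y in [('tube',327,253),('can',363,137),('wr',200,285)]: print(n,W[y,x].round(3))
P=W[box(380,530,170,275)&(W[...,2]>.015)]
for z in np.arange(0.01,.13,.01):
    print(round(z,2),((P[:,2]>z)&(P[:,2]<z+.01)).sum())
big=cv2.resize(c['pixels'][165:280,380:530,::-1],None,fx=5,fy=5,interpolation=cv2.INTER_CUBIC);cv2.imwrite('pics/hz.png',big)
big=cv2.resize(c['pixels'][130:210,220:320,::-1],None,fx=6,fy=6,interpolation=cv2.INTER_CUBIC);cv2.imwrite('pics/hz2.png',big)
```

```text
cab 11877 [0.7551 0.2    0.1526]
((0.759614109992981, 0.20080788433551788), (0.27736997604370117, 0.34040623903274536), 31.5919132232666)
[[ 0.5523185   0.27313474]
 [ 0.7306457  -0.01682359]
 [ 0.9669097   0.12848103]
 [ 0.7885825   0.41843936]]
handle 369 [0.6133 0.1116 0.1282]
(array([113,  88,  60], dtype=uint8), array([0.6  , 0.123, 0.005]))
(array([77, 74, 73], dtype=uint8), array([0.574, 0.147, 0.13 ]))
(array([101,  86,  68], dtype=uint8), array([0.627, 0.066, 0.06 ]))
(array([95, 78, 57], dtype=uint8), array([0.646, 0.071, 0.126]))
(array([74, 71, 67], dtype=uint8), array([0.583, 0.162, 0.127]))
tube [ 0.38  -0.071 -0.001]
can [ 0.722 -0.173  0.085]
wr [0.282 0.314 0.008]
0.01 493
0.02 544
0.03 254
0.04 165
0.05 605
0.06 808
0.07 532
0.08 317
0.09 257
0.1 74
0.11 0
0.12 0
```

View pics/hz.png

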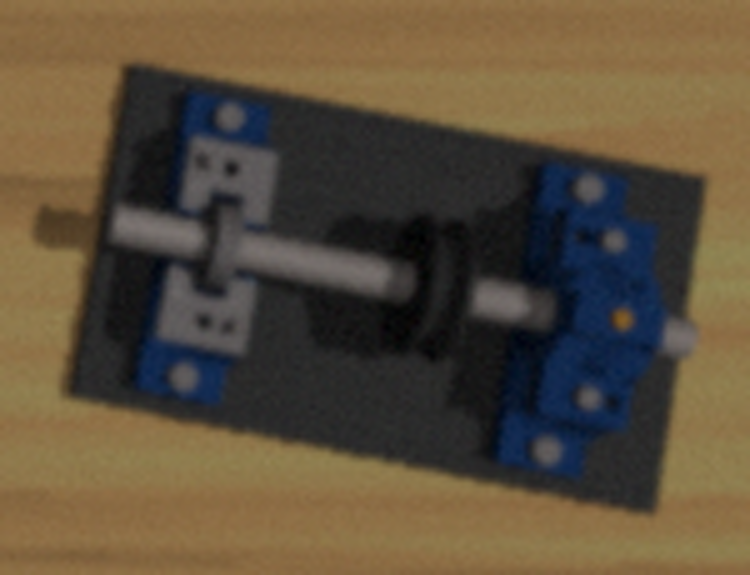

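View pics/hz2.png

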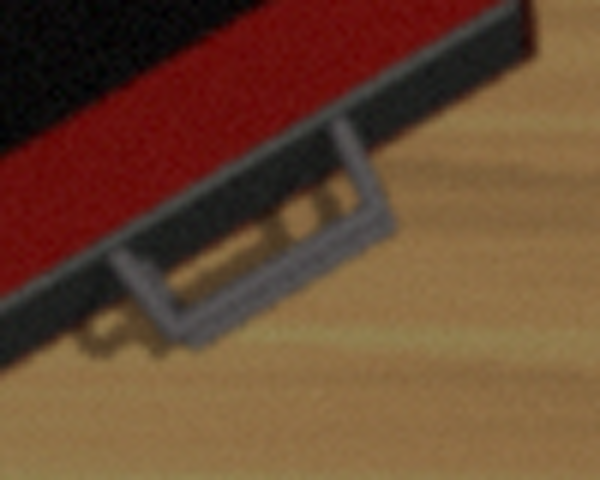

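Run:
```python
from h import *
c=load('top0');W=cloud(c)
u,v=np.meshgrid(np.arange(640),np.arange(400))
box=lambda a,b,x,y:(u>=a)&(u<=b)&(v>=x)&(v<=y)
yaw=np.deg2rad(31.6);ex=np.array([np.cos(yaw),np.sin(yaw)]);ey=np.array([-ex[1],ex[0]])
# red top only
px=c['pixels'].astype(int)
red=(px[...,0]>60)&(px[...,0]>2.2*px[...,1])
cab=box(140,320,40,200)&(abs(W[...,2]-.152)<.006)
# front edges yaw by fitting extremes: boundary along y'
o=np.array([.76,.2]); Q=(W[...,:2]-o)
X=Q@ex;Y=Q@ey
m=cab&red; print('red x',np.percentile(X[m],[.5,1,99,99.5]).round(4),'y',np.percentile(Y[m],[.5,1,99,99.5]).round(4), np.median(W[m][:,2]))
for a in np.arange(-.16,.161,.04):
    k=m&(abs(Y-a)<.01); print(round(a,2),X[k].min().round(4),X[k].max().round(4))
m=(X>-.24)&(X<-.14)&(abs(Y)<.09)&(W[...,2]>.11)
P=W[m]
for a in np.arange(-.24,-.13,.005):
    k=m&(abs(X-a-.0025)<.0025); print(round(a,3),k.sum(),'y',(Y[k].min().round(3),Y[k].max().round(3),np.median(W[k][:,2]).round(4)) if k.sum() else '')
k=m&(X<-.185); print('bar: X',X[k].mean(),'Y',(Y[k].min()+Y[k].max())/2,Y[k].min(),Y[k].max(),np.median(W[k],0))
```

```text
red x [-0.1325 -0.1319  0.1343  0.1352] y [-0.167  -0.1662  0.169   0.1697] 0.15095907064669079
-0.16 -0.1334 0.1341
-0.12 -0.1327 0.1344
-0.08 -0.1326 0.1352
-0.04 -0.1328 0.1355
0.0 -0.1324 0.1354
0.04 -0.1327 0.1356
0.08 -0.1323 0.1366
0.12 -0.1321 0.1367
0.16 -0.1333 0.1364
-0.24 0 y 
-0.235 0 y 
-0.23 0 y 
-0.225 0 y 
-0.22 0 y 
-0.215 0 y 
-0.21 0 y 
-0.205 0 y 
-0.2 0 y 
-0.195 0 y 
-0.19 64 y (np.float64(-0.057), np.float64(0.056), np.float64(0.1281))
-0.185 79 y (np.float64(-0.06), np.float64(0.062), np.float64(0.1294))
-0.18 48 y (np.float64(-0.061), np.float64(0.061), np.float64(0.1286))
-0.175 13 y (np.float64(-0.06), np.float64(0.062), np.float64(0.1275))
-0.17 17 y (np.float64(-0.061), np.float64(0.063), np.float64(0.129))
-0.165 13 y (np.float64(-0.062), np.float64(0.062), np.float64(0.1286))
-0.16 16 y (np.float64(-0.062), np.float64(0.064), np.float64(0.1279))
-0.155 14 y (np.float64(-0.061), np.float64(0.063), np.float64(0.1287))
-0.15 15 y (np.float64(-0.064), np.float64(0.064), np.float64(0.1294))
-0.145 16 y (np.float64(-0.065), np.float64(0.066), np.float64(0.1279))
-0.14 0 y 
-0.135 0 y 
bar: X -0.18685147038739403 Y -0.000371897635691492 -0.05714535156116721 0.05640155628978422 [0.59953032 0.10475979 0.12808605]
```

Add to h.py:
```python
def need(pos,yawdeg):
    """tool-frame shift (mm) and turn (deg) to get TCP to pos with tool-x yaw; turn given applied AFTER shift"""
    s=sensors.observe();M=R.from_rotvec(s['tool_rot']).as_matrix()
    d=M.T@(np.array(pos)-s['tool_pos'])*1e3
    y=np.degrees(np.arctan2(M[1,0],M[0,0])); t=(y-yawdeg+180)%360-180
    print('t',round(s['t'],2),'pos',np.round(s['tool_pos'],4),'yaw',round(y,2),'F',np.round(s['force'],2),'gap',round(s['finger_gap'],4),'tilt',np.round(M[:,2],4))
    print('shift',d.round(1),'turn',round(t,2),'j',np.round(s['joint_pos'],2))
```

```text
(no output)
```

Emit:
apply_moves --pt "23 -32 0 0 0" --pt "23 -32 0 0 0" --pt "23 -32 0 0 0" --pt "23 -32 0 0 0" --pt "23 -32 0 0 0" --pt "23 -32 0 0 0" --pt "23 -32 0 0 0" --pt "23 -32 0 0 0" --pt "23 -32 0 0 0" --pt "23 -32 0 0 0" --pt "23 -32 0 0 0" --pt "23 -32 0 0 0" --pt "23 -32 0 0 0" --pt "22 -31 0 0 0.3" --pt "0 0 0 7 0.55" --pt "0 0 0 7 0.55" --pt "0 0 0 7 0.55" --pt "0 0 0 7 0.55" --pt "0 0 0 7 0.55" --pt "0 0 0 5 0.55"

```text
t: 1.82
tool_pos: [0.5348, 0.1974, 0.4044]
tool_rot: [0.853, -3.023, 0.0]
force: [0.1, -0.6, 0.5]
finger_gap: 0.0466
```

Run:
```python
from h import *
need([.6033,.1036,.34],-148.4)
```

```text
t 1.82 pos [0.5348 0.1974 0.4044] yaw -148.49 F [ 0.06 -0.58  0.46] gap 0.0466 tilt [-5.e-04 -3.e-04 -1.e+00]
shift [  -9.4 -115.8   64.4] turn -0.09 j [ 0.7   0.19 -0.22 -0.   -1.16 -0.15]
```

Emit:
apply_moves --pt "-3 -37 14 0 0.55" --pt "-3 -38 15 0 0.6" --pt "-3 -38 15 0 0.6" --pt "0 -3 0 0 0.6" --pt "0 0 0 0 0.6"

```text
t: 2.23
tool_pos: [0.6044, 0.1019, 0.3588]
tool_rot: [0.857, -3.019, 0.001]
force: [-0.2, 0.3, -0.8]
finger_gap: 0.0354
```

Run:
```python
from h import *
need([.6033,.1036,.34],-148.4)
c=snap('wrist','w1');W=cloud(c)
need([.6033,.1036,.34],-148.4)
```

```text
t 2.23 pos [0.6044 0.1019 0.3588] yaw -148.29 F [-0.21  0.29 -0.84] gap 0.0354 tilt [-0.003  -0.0015 -1.    ]
shift [-0.   2.  18.8] turn 0.11 j [ 0.49  0.29 -0.19 -0.   -1.09  0.07]
t 2.28 pos [0.6041 0.103  0.3598] yaw -148.22 F [-0.16  0.41  0.85] gap 0.0351 tilt [-1.5e-03 -7.0e-04 -1.0e+00]
shift [ 0.3  0.9 19.8] turn 0.18 j [ 0.49  0.29 -0.19 -0.   -1.09  0.07]
```

View pics/w1.png

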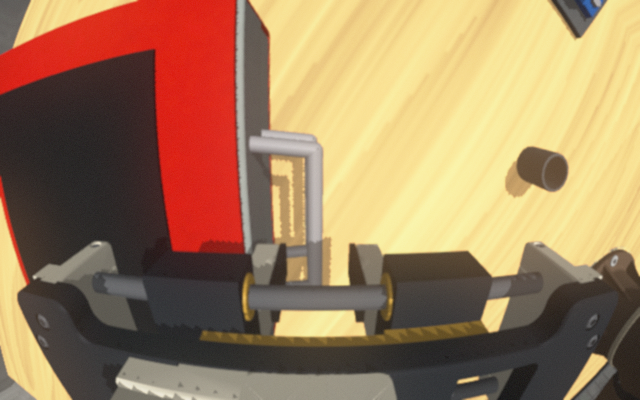

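Run:
```python
from h import *
c=load('w1');W=cloud(c)
yaw=np.deg2rad(31.6);ex=np.array([np.cos(yaw),np.sin(yaw)]);ey=np.array([-ex[1],ex[0]])
o=np.array([.76,.2]); Q=(W[...,:2]-o)
X=Q@ex;Y=Q@ey
u,v=np.meshgrid(np.arange(640),np.arange(400))
m=(u>285)&(u<335)&(v>140)&(v<235)&(W[...,2]>.1)
for r in range(140,245,15):
    k=m&(v==r)&(X<-.165); 
    if k.any(): print(r,X[k].min().round(4),X[k].max().round(4),Y[k].mean().round(3),W[k][:,2].max().round(4))
```

```text
155 -0.1876 -0.1654 -0.052 0.1292
170 -0.1877 -0.1764 -0.042 0.1296
185 -0.187 -0.1764 -0.031 0.1299
200 -0.1871 -0.1763 -0.02 0.1294
215 -0.1872 -0.1762 -0.009 0.1294
230 -0.1873 -0.1761 0.003 0.1298
```

Emit:
apply_moves --pt "0 1 30 0 0.6" --pt "0 0 30 0 0.6" --pt "0 0 17 0 0.6" --pt "0 0 0 0 0.8" --pt "0 0 0 0 1" --pt "0 0 0 0 1" --pt "0 0 0 0 1"

```text
t: 2.87
tool_pos: [0.6038, 0.1055, 0.2858]
tool_rot: [-0.864, 3.017, 0.0]
force: [-0.1, 0.2, 0.6]
finger_gap: 0.014
```

Run:
```python
from h import *
need([.6046,.1044,.282],-148.4)
```

```text
t 2.87 pos [0.6038 0.1055 0.2858] yaw -148.04 F [-0.05  0.17  0.64] gap 0.014 tilt [ 0.0031  0.0012 -1.    ]
shift [-0.1 -1.4  3.8] turn 0.36 j [ 0.49  0.36 -0.28  0.   -0.93  0.07]
```

Emit:
apply_moves --pt "0 0 0 0 1" --pt "0 0 0 0 1" --pt "8 0 0 0 1" --pt "14 0 0 0 1" --pt "16 0 0 0 1" --pt "16 0 0 0 1" --pt "16 0 0 0 1" --pt "16 0 0 0 1" --pt "16 0 0 0 1" --pt "16 0 0 0 1" --pt "16 0 0 0 1" --pt "12 0 0 0 1" --pt "8 0 0 0 1" --pt "0 0 0 0 1" --pt "0 0 0 0 1"

```text
t: 4.12
tool_pos: [0.4722, 0.0241, 0.2856]
tool_rot: [-0.862, 3.018, 0.003]
force: [-8.8, 9.6, 13.5]
finger_gap: 0.011
```

Run:
```python
from h import *
need([.6046-.1533,.1044-.0943,.286],-148.4)
```

```text
t 4.12 pos [0.4722 0.0241 0.2856] yaw -148.1 F [-8.81  9.57 13.48] gap 0.011 tilt [ 0.0025  0.0028 -1.    ]
shift [25.1 -0.8 -0.5] turn 0.3 j [ 0.47  0.14 -0.59 -0.   -0.84  0.09]
```

Run:
```python
from h import *
for i in range(2): snap('top','top1'); need([.6046-.1533,.1044-.0943,.286],-148.4)
c=load('top1')
cv2.imwrite('pics/t1.png',cv2.resize(c['pixels'][60:300,130:430,::-1],None,fx=2.5,fy=2.5,interpolation=cv2.INTER_CUBIC))
c=load('top0');W=cloud(c);c1=load('top1');W1=cloud(c1)
print(np.nanmedian(abs(W-W1)[...,2]))
```

```text
t 4.17 pos [0.4724 0.0242 0.2856] yaw -148.1 F [-8.53  8.54 13.31] gap 0.0111 tilt [ 0.0025  0.0027 -1.    ]
shift [25.3 -0.8 -0.5] turn 0.3 j [ 0.47  0.14 -0.58 -0.   -0.84  0.09]
t 4.22 pos [0.4725 0.0243 0.2856] yaw -148.09 F [-7.51  9.7  14.12] gap 0.0114 tilt [ 0.0025  0.0027 -1.    ]
shift [25.5 -0.8 -0.5] turn 0.31 j [ 0.47  0.14 -0.58 -0.   -0.84  0.09]
0.0026325452812554495
```

View pics/t1.png

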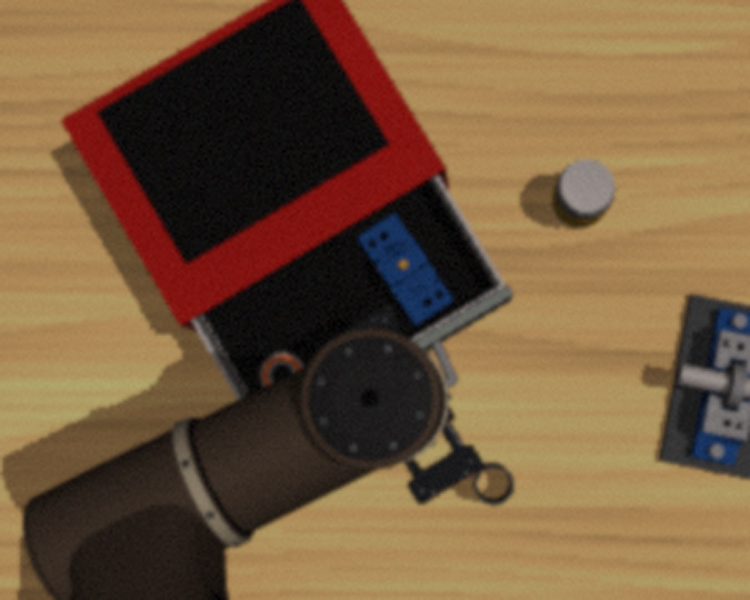

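Emit:
apply_moves --pt "4 1 -1 0 1" --pt "5 1 -1 0 1" --pt "5 0 -1 0 1" --pt "4 0 0 0 1" --pt "3 0 0 0 1" --pt "2 0 0 0 1" --pt "0 0 0 0 1" --pt "0 0 0 0 1"

```text
t: 4.88
tool_pos: [0.4532, 0.0131, 0.2859]
tool_rot: [-0.862, 3.017, 0.0]
force: [17.1, -1.8, -27.9]
finger_gap: 0.0107
```

Run:
```python
from h import *
need([.6046-.1533,.1044-.0943,.286],-148.4)
```

```text
t 4.88 pos [0.4532 0.0131 0.2859] yaw -148.12 F [ 17.11  -1.82 -27.88] gap 0.0107 tilt [ 0.0039  0.0014 -1.    ]
shift [ 3.2 -1.5 -0.1] turn 0.28 j [ 0.47  0.11 -0.63  0.   -0.83  0.09]
```

Emit:
apply_moves --pt "0 -1 2 0 1" --pt "1 0 0 0 1" --pt "1 0 0 0 1" --pt "0 0 0 0 1" --pt "0 0 0 0 1"

```text
t: 5.3
tool_pos: [0.4528, 0.0125, 0.2857]
tool_rot: [-0.862, 3.013, 0.003]
force: [9.3, 7.7, -8.6]
finger_gap: 0.0108
```

Run:
```python
from h import *
need([.6046-.1533,.1044-.0943,.286],-148.4)
```

```text
t 5.3 pos [0.4528 0.0125 0.2857] yaw -148.07 F [ 9.33  7.69 -8.55] gap 0.0108 tilt [ 0.0068  0.004  -1.    ]
shift [ 2.5 -1.3 -0.3] turn 0.33 j [ 0.46  0.11 -0.63 -0.   -0.83  0.09]
```

Emit:
apply_moves --pt "1 0 0 0 1" --pt "1 0 0 0 1" --pt "1 0 0 0 1" --pt "0 0 0 0 1" --pt "0 0 0 0 1" --pt "0 0 0 0 1"

```text
t: 5.8
tool_pos: [0.452, 0.0121, 0.2858]
tool_rot: [-0.861, 3.008, 0.005]
force: [18.0, 11.4, -19.9]
finger_gap: 0.011
```

Run:
```python
from h import *
need([.6046-.1533,.1044-.0943,.286],-148.4)
```

```text
t 5.8 pos [0.452  0.0121 0.2858] yaw -148.05 F [ 17.97  11.39 -19.94] gap 0.011 tilt [ 0.0115  0.0064 -0.9999]
shift [ 1.6 -1.3 -0.2] turn 0.35 j [ 0.46  0.11 -0.63 -0.   -0.82  0.09]
```

Emit:
apply_moves --pt "-1 0 0 0 1" --pt "0 0 0 0 0.75" --pt "0 0 0 0 0.65" --pt "0 0 0 0 0.62" --pt "0 0 0 0 0.62" --pt "0 0 -8 0 0.62" --pt "0 0 -30 0 0.62" --pt "0 0 -40 0 0.62" --pt "0 0 -30 0 0.5" --pt "0 0 0 -7 0.2"

```text
t: 6.63
tool_pos: [0.4504, 0.0099, 0.3997]
tool_rot: [-1.041, 2.953, -0.002]
force: [0.5, 0.2, 0.4]
finger_gap: 0.0417
```

Run:
```python
from h import *
need([.6046-.1533,.1044-.0943,.286],-148.4)
snap('top','top2')
c=load('top2');W=cloud(c)
cv2.imwrite('pics/t2.png',cv2.resize(c['pixels'][60:300,130:430,::-1],None,fx=2.5,fy=2.5,interpolation=cv2.INTER_CUBIC))
px=c['pixels'].astype(int)
b=(px[...,2]>1.5*px[...,0])&(px[...,2]>50)&(W[...,2]>.09)&(W[...,0]>.4)&(W[...,1]>-.15)
print(b.sum())
ys,xs=np.nonzero(b)
P=W[b];print(P.min(0),P.max(0),np.median(P,0))
fl=b&(abs(W[...,2]-.097)<.006);r=cv2.minAreaRect(W[b][:,:2].astype(np.float32));print(r)
top=b&(W[...,2]>.12);print(top.sum(),W[top].mean(0),cv2.minAreaRect(W[top][:,:2].astype(np.float32)))
```

```text
t 6.63 pos [0.4504 0.0099 0.3997] yaw -141.16 F [0.45 0.17 0.4 ] gap 0.0417 tilt [ 0.0099  0.0022 -0.9999]
shift [2.000e-01 1.000e-01 1.137e+02] turn 7.24 j [ 0.46 -0.02 -0.47  0.   -1.11  0.21]
720
[ 0.54955199 -0.03043908  0.09149311] [0.67453601 0.07671091 0.13111917] [0.60614014 0.02079176 0.10242455]
((0.6110997796058655, 0.02275431901216507), (0.12270833551883698, 0.05191948264837265), 34.249122619628906)
138 [0.61054179 0.02196096 0.12566703] ((0.6106566190719604, 0.022034689784049988), (0.026293382048606873, 0.0511351078748703), 36.935218811035156)
```

View pics/t2.png

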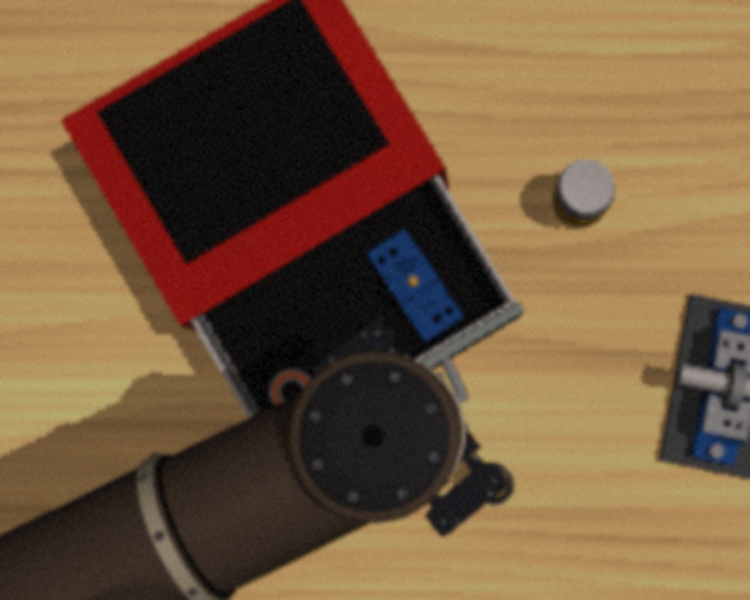

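Run:
```python
from h import *
need([.611,.0225,.38],-55)
```

```text
t 6.68 pos [0.4496 0.0099 0.3969] yaw -140.31 F [-0.62  0.13 -0.84] gap 0.0451 tilt [ 0.0068  0.0023 -1.    ]
shift [-132.2  -93.3   18. ] turn -85.31 j [ 0.46 -0.02 -0.47  0.   -1.11  0.23]
```

Emit:
apply_moves --pt "-32 -23 0 0 0.2" --pt "-33 -24 0 0 0.15" --pt "-33 -23 0 0 0.15" --pt "-33 -23 0 0 0.15" --pt "0 0 0 -7 0.15" --pt "0 0 0 -7 0.15" --pt "0 0 0 -7 0.15" --pt "0 0 0 -7 0.15" --pt "0 0 0 -7 0.15" --pt "0 0 0 -7 0.15" --pt "0 0 0 -7 0.15" --pt "0 0 0 -7 0.15" --pt "0 0 0 -7 0.15" --pt "0 0 0 -7 0.15" --pt "0 0 0 -7 0.15" --pt "0 0 0 -7 0.15" --pt "0 0 0 0 0.15" --pt "0 0 0 0 0.15"

```text
t: 8.18
tool_pos: [0.6091, 0.0196, 0.3924]
tool_rot: [2.755, -1.509, -0.001]
force: [-0.1, -0.3, 0.0]
finger_gap: 0.0746
```

Run:
```python
from h import *
need([.611,.0225,.38],-55)
snap('wrist','w2')
need([.611,.0225,.38],-55)
```

```text
t 8.18 pos [0.6091 0.0196 0.3924] yaw -57.41 F [-0.15 -0.3   0.02] gap 0.0746 tilt [-1.e-03 -3.e-04 -1.e+00]
shift [-1.4 -3.1 12.4] turn -2.41 j [ 0.35  0.26 -0.16 -0.   -1.15  1.79]
t 8.23 pos [0.6092 0.0197 0.3925] yaw -57.42 F [ 0.46 -0.39  0.13] gap 0.0748 tilt [-7.e-04 -2.e-04 -1.e+00]
shift [-1.4 -3.  12.5] turn -2.42 j [ 0.35  0.26 -0.16 -0.   -1.15  1.79]
```

View pics/w2.png

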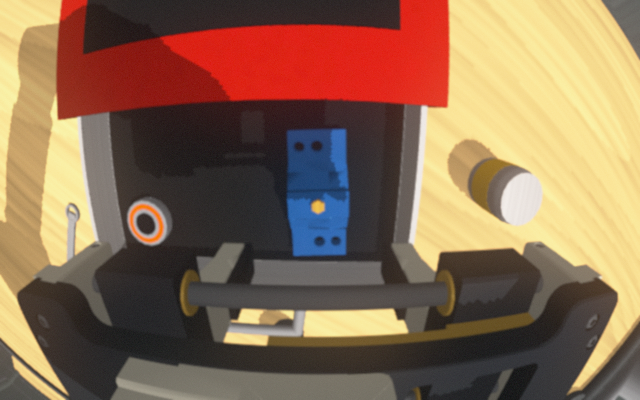

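The wrist view shows the open drawer. The cap's plug is at (318,206) and its hole pairs are at (299,146)/(317,146) and (320,241)/(336,241). The bearing is at (150,222). I'll measure the cap relative to the tool.

```bash
cat >> h.py <<'E'
def capfit(fn, zlo=.09, show=True):
    c=load(fn);W=cloud(c);px=c['pixels'].astype(int)
    b=(px[...,2]>1.4*px[...,0])&(px[...,2]>60)&np.isfinite(W[...,2])
    b[250:]=False
    b&=(W[...,2]>zlo)&(np.hypot(W[...,0]-c['state_pos'][0],W[...,1]-c['state_pos'][1])<.2)
    P=W[b]; r=cv2.minAreaRect(P[:,:2].astype(np.float32))
    br=(px[...,0]>150)&(px[...,1]>90)&(px[...,2]<90)&(W[...,2]>zlo+.03)&(W[...,2]<zlo+.06); br[250:]=False
    t=b&(W[...,2]>np.nanmax(P[:,2])-.006)
    print('rect',np.round(r[0],4),np.round(r[1],4),round(r[2],2),'n',b.sum(),'zmax',P[:,2].max())
    print('plug',br.sum(),W[br].mean(0).round(4) if br.any() else None)
    return c,W,b
E
python3 - <<'E'
from h import *
c,W,b=capfit('w2')
M=R.from_rotvec(c['state_rot']).as_matrix()
P=W[b]
top=P[P[:,2]>.118];print('crown',cv2.minAreaRect(top[:,:2].astype(np.float32)),top[:,2].mean())
fl=P[(P[:,2]>.09)&(P[:,2]<.102)];print('flange z',np.median(fl[:,2]))
print(cv2.minAreaRect(fl[:,:2].astype(np.float32)))
for q in [(206,318),(146,299),(146,317),(241,320),(241,336)]: print(q,W[q].round(4))
E
```

```text
rect [0.6148 0.0236] [0.1173 0.0528] 34.08 n 6577 zmax 0.12735774443725886
plug 186 [0.6404 0.094  0.1385]
crown ((0.613073468208313, 0.022572651505470276), (0.026619073003530502, 0.05184332653880119), 34.00907897949219) 0.12483696030917374
flange z 0.0972417643597483
((0.6148255467414856, 0.023584097623825073), (0.11729951202869415, 0.052845656871795654), 34.07868194580078)
(206, 318) [0.6129 0.0218 0.1284]
(146, 299) [0.6407 0.0606 0.0827]
(146, 317) [0.6499 0.0465 0.0849]
(241, 320) [ 0.571  -0.0076  0.0862]
(241, 336) [ 0.5809 -0.0203  0.0897]
```

Run:
```python
from h import *
need([.6125,.0223,.279],-55.9)
```

```text
t 8.23 pos [0.6092 0.0197 0.3925] yaw -57.42 F [ 0.46 -0.39  0.13] gap 0.0748 tilt [-7.e-04 -2.e-04 -1.e+00]
shift [ -0.4  -4.3 113.5] turn -1.52 j [ 0.35  0.26 -0.16 -0.   -1.15  1.79]
```

Emit:
apply_moves --pt "0 -4 35 -1.5 0.15" --pt "0 0 35 0 0.15" --pt "0 0 24 0 0.15" --pt "0 0 0 0 0.15" --pt "0 0 0 0 0.15"

```text
t: 8.65
tool_pos: [0.6127, 0.0219, 0.298]
tool_rot: [2.775, -1.468, -0.003]
force: [0.3, 1.3, 1.4]
finger_gap: 0.0749
```

Run:
```python
from h import *
need([.6125,.0223,.279],-55.9)
```

```text
t 8.65 pos [0.6127 0.0219 0.298 ] yaw -55.74 F [0.27 1.27 1.37] gap 0.0749 tilt [-0.0027 -0.0014 -1.    ]
shift [-0.4 -0.2 19. ] turn 0.16 j [ 0.35  0.35 -0.27  0.   -0.96  1.81]
```

Emit:
apply_moves --pt "0 0 10 0 0.15" --pt "0 0 9 0 0.15" --pt "0 0 0 0 0.15" --pt "0 0 0 0 0.2" --pt "0 0 0 0 0.2"

```text
t: 9.07
tool_pos: [0.613, 0.0221, 0.2804]
tool_rot: [-2.778, 1.465, -0.001]
force: [0.4, -0.0, 0.1]
finger_gap: 0.0705
```

Run:
```python
from h import *
need([.6125,.0223,.279],-55.9)
snap('wrist','w3')
```

```text
t 9.07 pos [0.613  0.0221 0.2804] yaw -55.6 F [ 0.4  -0.05  0.11] gap 0.0705 tilt [ 1.e-03  1.e-04 -1.e+00]
shift [-0.5  0.3  1.4] turn 0.3 j [ 0.35  0.36 -0.29  0.   -0.92  1.82]
```

View pics/w3.png

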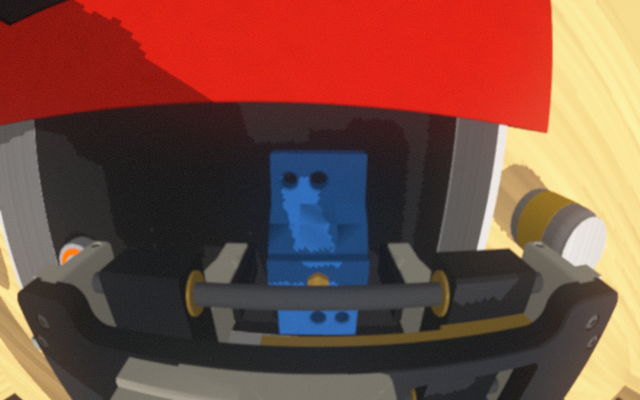

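Fingers straddle the cap (plug at (318,280), fingers at 225 and 410). Closing.

Emit:
apply_moves --pt "0 0 0 0 0.35" --pt "0 0 0 0 0.6" --pt "0 0 0 0 1" --pt "0 0 0 0 1" --pt "0 0 0 0 1" --pt "0 0 0 0 1"

```text
t: 9.62
tool_pos: [0.6129, 0.022, 0.2799]
tool_rot: [-2.779, 1.465, -0.001]
force: [-0.1, -0.1, 2.3]
finger_gap: 0.052
```

Run:
```python
from h import *
need([.6125,.0223,.279],-55.9)
```

```text
t 9.62 pos [0.6129 0.022  0.2799] yaw -55.59 F [-0.05 -0.07  2.28] gap 0.052 tilt [ 4.e-04 -0.e+00 -1.e+00]
shift [-0.5  0.2  0.9] turn 0.31 j [ 0.35  0.36 -0.29  0.   -0.92  1.82]
```

Emit:
apply_moves --pt "0 0 -4 0 1" --pt "0 0 -10 0 1" --pt "0 0 -25 0 1" --pt "0 0 -35 0 1" --pt "0 0 -35 0 1" --pt "0 0 -15 0 1" --pt "0 0 0 0 1"

```text
t: 10.2
tool_pos: [0.6134, 0.0221, 0.4085]
tool_rot: [-2.775, 1.462, -0.008]
force: [0.9, 0.1, -6.7]
finger_gap: 0.0515
```

Run:
```python
from h import *
need([.6125,.0223,.279],-55.9)
c=snap('wrist','w4')
c=load('top0');W=cloud(c);px=c['pixels'].astype(int)
u,v=np.meshgrid(np.arange(640),np.arange(400))
m=(u>400)&(u<450)&(v>175)&(v<255)
jf=m&(abs(W[...,2]-.059)<.006)
# joint face grey: exclude shaft; print
P=W[jf];print('jf',jf.sum(),P.mean(0),cv2.minAreaRect(P[:,:2].astype(np.float32)))
# shaft
sh=(u>395)&(u<530)&(v>190)&(v<250)&(W[...,2]>.066)&(W[...,2]<.076)
plate=(u>380)&(u<530)&(v>170)&(v<275)&(W[...,2]>.006)&(W[...,2]<.02)
P=W[plate];print('plate',cv2.minAreaRect(P[:,:2].astype(np.float32)))
s=sh&(px.min(-1)>110);P=W[s];l=cv2.fitLine(P[:,:2].astype(np.float32),cv2.DIST_HUBER,0,.01,.01).ravel();print('shaft',s.sum(),l,np.degrees(np.arctan2(-l[1],-l[0])),np.median(P[:,2]))
```

```text
t 10.2 pos [0.6134 0.0221 0.4085] yaw -55.57 F [ 0.94  0.14 -6.68] gap 0.0515 tilt [ 0.0068  0.0016 -1.    ]
shift [ -1.    1.5 129.5] turn 0.33 j [ 0.35  0.25 -0.13  0.   -1.18  1.82]
jf 594 [ 0.49902575 -0.35220376  0.05820837] ((0.5014869570732117, -0.35321760177612305), (0.12324129045009613, 0.12071174383163452), 29.97992515563965)
plate ((0.47720617055892944, -0.4572985768318176), (0.3155271112918854, 0.43418222665786743), 0.33967286348342896)
shaft 14 [ 0.19562921  0.98067796  0.50535107 -0.32981956] -101.28148 0.07062963408516754
```

View pics/w4.png

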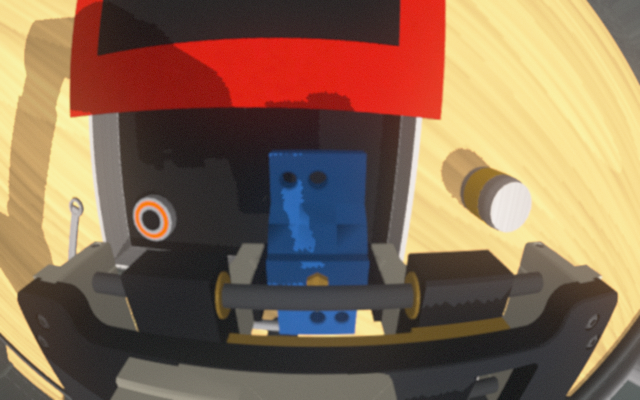

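Emit:
apply_moves --pt "8 18 1 0 1" --pt "14 32 3 0 1" --pt "15 36 4 0 1" --pt "15 36 4 0 1" --pt "15 36 4 0 1" --pt "15 36 4 0 1" --pt "15 36 4 0 1" --pt "13 30 3 0 1" --pt "7 16 1 0 1" --pt "0 0 0 5 1" --pt "0 0 0 7 1" --pt "0 0 0 7 1" --pt "0 0 0 7 1" --pt "0 0 0 7 1" --pt "0 0 0 7 1" --pt "0 0 0 5 1" --pt "0 0 0 0 1" --pt "0 0 0 0 1"

```text
t: 11.75
tool_pos: [0.4505, -0.2302, 0.3738]
tool_rot: [2.009, -2.413, -0.005]
force: [0.2, 0.3, -7.5]
finger_gap: 0.0519
```

Run:
```python
from h import *
need([.453,-.231,.38],-101.3)
snap('wrist','w5')
need([.453,-.231,.38],-101.3)
```

```text
t 11.75 pos [ 0.4505 -0.2302  0.3738] yaw -100.45 F [ 0.2   0.35 -7.52] gap 0.0519 tilt [-0.0034  0.001  -1.    ]
shift [ 0.3 -2.6 -6.2] turn 0.85 j [-0.08  0.1  -0.4  -0.   -1.07  1.47]
t 11.8 pos [ 0.4506 -0.2303  0.3742] yaw -100.42 F [ 0.1   0.21 -7.37] gap 0.0517 tilt [-2.7e-03  8.0e-04 -1.0e+00]
shift [ 0.3 -2.5 -5.8] turn 0.88 j [-0.08  0.1  -0.4  -0.   -1.07  1.47]
```

View pics/w5.png

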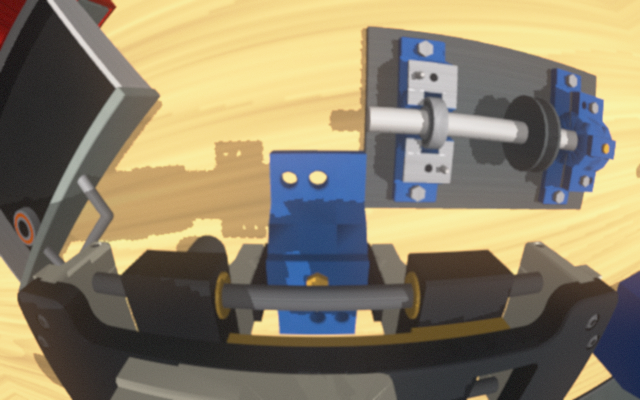

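Run:
```python
from h import *
c=load('w5');p=c['pixels'][:,:,::-1]
a=cv2.resize(p[30:215,385:475],None,fx=6.4/2*1.0,fy=6.4/2,interpolation=cv2.INTER_CUBIC)
cv2.imwrite('pics/z5.png',a)
cv2.imwrite('pics/z5a.png',cv2.resize(p[50:115,395:470],None,fx=8,fy=8,interpolation=cv2.INTER_CUBIC))
cv2.imwrite('pics/z5b.png',cv2.resize(p[145:195,395:470],None,fx=8,fy=8,interpolation=cv2.INTER_CUBIC))
cv2.imwrite('pics/z5c.png',cv2.resize(p[145:205,260:375],None,fx=6.5,fy=6.5,interpolation=cv2.INTER_CUBIC))
```

```text
(no output)
```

View pics/z5a.png

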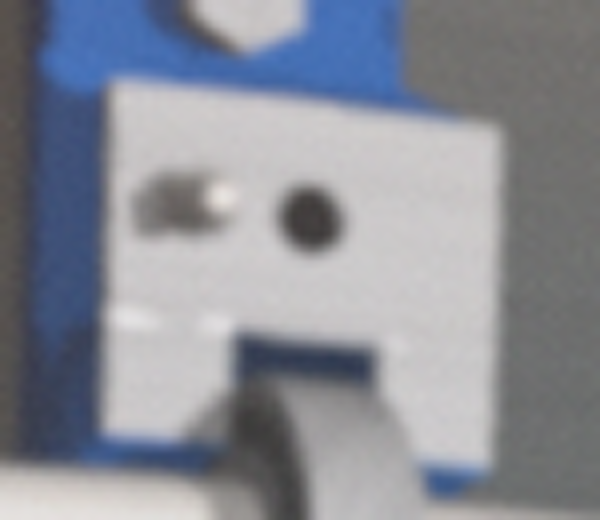

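View pics/z5b.png

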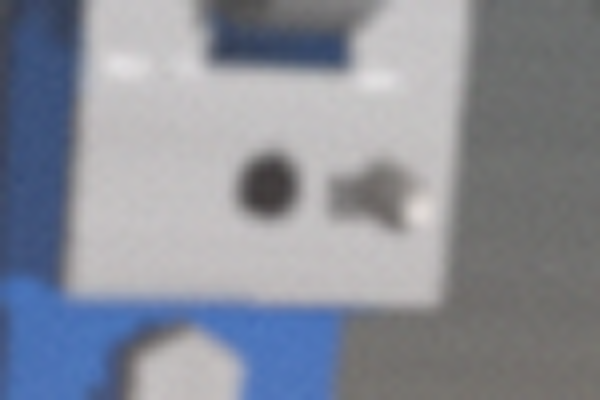

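View pics/z5c.png

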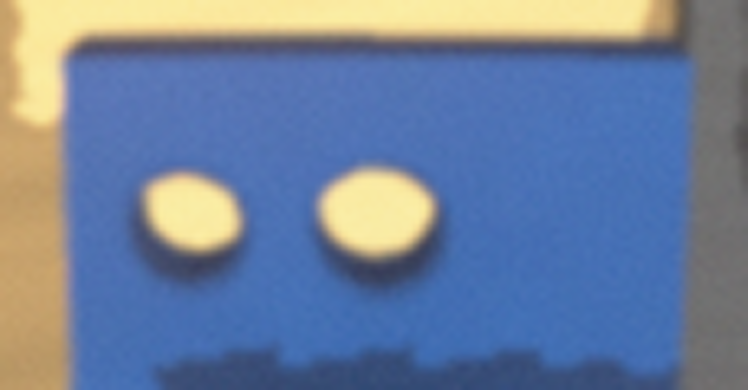

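```bash
cat >> h.py <<'E'
def ray(c,uv,zw=None,zt=None):
    """wrist: intersect pixel ray with world plane z=zw or tool plane z=zt; returns world pt, tool pt"""
    dx=(uv[0]-c['cx'])/c['fx'];dy=(uv[1]-c['cy'])/c['fy'];th=np.hypot(dx,dy)
    d=np.array([np.sin(th)*dx/th,np.sin(th)*dy/th,np.cos(th)])
    T=c['tool_from_camera'];M=R.from_rotvec(c['state_rot']).as_matrix();p=np.array(c['state_pos'])
    o=T[:3,3];d=T[:3,:3]@d
    if zt is not None: k=(zt-o[2])/d[2]; q=o+k*d; return M@q+p,q
    ow=M@o+p;dw=M@d;k=(zw-ow[2])/dw[2];q=ow+k*dw;return q,M.T@(q-p)
def pair(a,b):
    """a=(+46,ya) b=(-46,yb) midpoint, yaw of a-b, dist"""
    d=a-b;return ((a+b)/2).round(5),np.degrees(np.arctan2(d[1],d[0])).round(2),np.linalg.norm(d[:2]).round(5)
E
python3 - <<'E'
from h import *
c=load('w5')
A=ray(c,(433.44,76.94),zw=.057)[0];B=ray(c,(428.06,167.8),zw=.057)[0]
print('bolt',A.round(4),B.round(4),pair(A,B))
A=ray(c,(422.06,74.06),zw=.069)[0];B=ray(c,(446.9,170.8),zw=.069)[0]
m,y,d=pair(A,B);print('dowel',m,y-np.degrees(np.arctan2(16,46)),d,'exp',2*np.hypot(46,16))
for uv in [(288.8,179.2),(317.6,179.2)]: print('caphole tool',ray(c,uv,zt=.183)[1].round(4))
W=cloud(c)
for uv in [(440,90),(440,180),(300,190),(303,180),(345,180)]: 
    w=W[uv[1],uv[0]];M=R.from_rotvec(c['state_rot']).as_matrix();print(uv,w.round(4),(M.T@(w-c['state_pos'])).round(4))
# plug and cap far edge
print('far edge',ray(c,(317,145+45/6.5),zt=.183)[1].round(4))
print('L/R',ray(c,(260+68/6.5,160),zt=.183)[1].round(4),ray(c,(260+690/6.5,160),zt=.183)[1].round(4))
E
```

```text
bolt [ 0.5468 -0.3627  0.057 ] [ 0.4563 -0.3448  0.057 ] (array([ 0.50155, -0.3538 ,  0.057  ]), np.float64(-11.2), np.float64(0.09221))
dowel [ 0.5016  -0.35381  0.069  ] -10.96900802581072 0.09769 exp 97.40636529508737
caphole tool [-0.0165 -0.0455  0.183 ]
caphole tool [-0.0009 -0.0455  0.183 ]
(440, 90) [ 0.5331 -0.3675  0.0575] [ 0.1201 -0.1073  0.3159]
(440, 180) [ 0.4416 -0.3568  0.0578] [ 0.1261 -0.0154  0.3159]
(300, 190) [ 0.4905 -0.2269  0.1906] [-0.0105 -0.0394  0.183 ]
(303, 180) [ 0.4957 -0.2296  0.1908] [-0.0088 -0.0451  0.1829]
(345, 180) [ 0.4917 -0.252   0.1908] [ 0.0139 -0.0451  0.1828]
far edge [-0.0012 -0.0603  0.183 ]
L/R [-0.0262 -0.0562  0.183 ] [ 0.0252 -0.0562  0.183 ]
```

Two independent estimates agree: the bolt holes and the dowels both give the seat at (0.5016,-0.3538), yaw about -11.1°. The dowel spacing measures 97.7 mm against 97.4 nominal. The cap sits centred in the grip.

Run:
```python
from h import *
need([.502,-.3545,.30],-101.1)
```

```text
t 11.8 pos [ 0.4506 -0.2303  0.3742] yaw -100.42 F [ 0.1   0.21 -7.37] gap 0.0517 tilt [-2.7e-03  8.0e-04 -1.0e+00]
shift [112.9 -73.2  74. ] turn 0.68 j [-0.08  0.1  -0.4  -0.   -1.07  1.47]
```

Emit:
apply_moves --pt "15 -9 0 0.7 1" --pt "25 -16 0 0 1" --pt "30 -20 2 0 1" --pt "27 -18 10 0 1" --pt "15 -9 20 0 1" --pt "0 0 20 0 1" --pt "0 0 14 0 1" --pt "0 0 6 0 1" --pt "0 0 0 0 1" --pt "0 0 0 0 1" --pt "0 0 0 0 1"

```text
t: 12.72
tool_pos: [0.5006, -0.3543, 0.3049]
tool_rot: [-1.993, 2.427, -0.003]
force: [0.7, 0.1, -6.6]
finger_gap: 0.0517
```

Run:
```python
from h import *
need([.502,-.3545,.30],-101.1)
snap('wrist','w6');snap('scene','s6')
need([.502,-.3545,.30],-101.1)
p=load('s6')['pixels'][:,:,::-1];cv2.imwrite('pics/s6z.png',cv2.resize(p[110:230,120:280],None,fx=5,fy=5,interpolation=cv2.INTER_CUBIC))
p=load('w6')['pixels'][:,:,::-1];cv2.imwrite('pics/w6z.png',cv2.resize(p[145:205,260:375],None,fx=6.5,fy=6.5,interpolation=cv2.INTER_CUBIC))
```

```text
t 12.72 pos [ 0.5006 -0.3543  0.3049] yaw -101.21 F [ 0.72  0.09 -6.63] gap 0.0517 tilt [ 1.7e-03 -9.0e-04 -1.0e+00]
shift [-0.  -1.4  4.9] turn -0.11 j [-0.3   0.34 -0.26  0.   -0.97  1.67]
t 12.82 pos [ 0.5005 -0.3542  0.3051] yaw -101.24 F [-0.35 -0.47 -7.09] gap 0.052 tilt [ 2.2e-03 -9.0e-04 -1.0e+00]
shift [-0.  -1.5  5.1] turn -0.14 j [-0.3   0.34 -0.26  0.   -0.97  1.67]
```

View pics/w6.png

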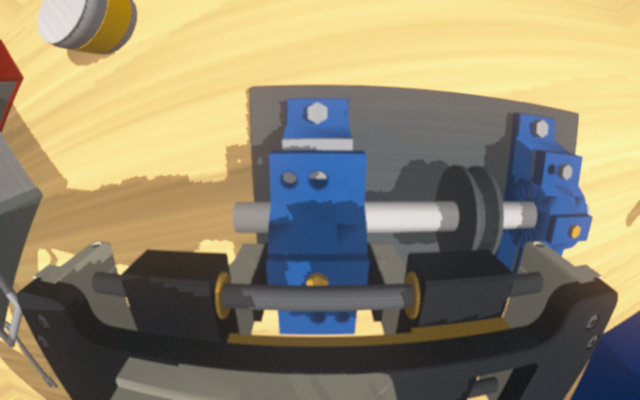

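View pics/w6z.png

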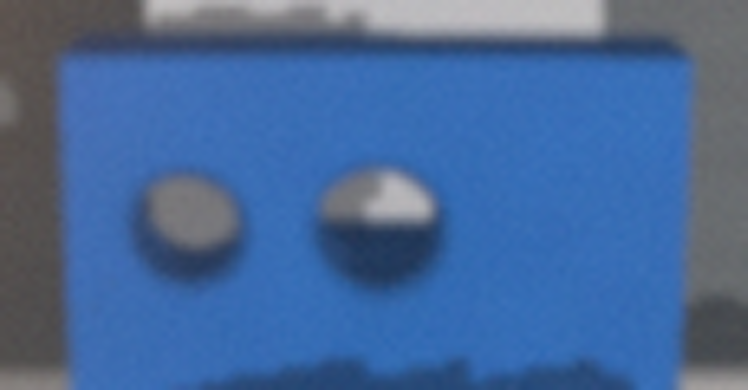

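View pics/s6z.png

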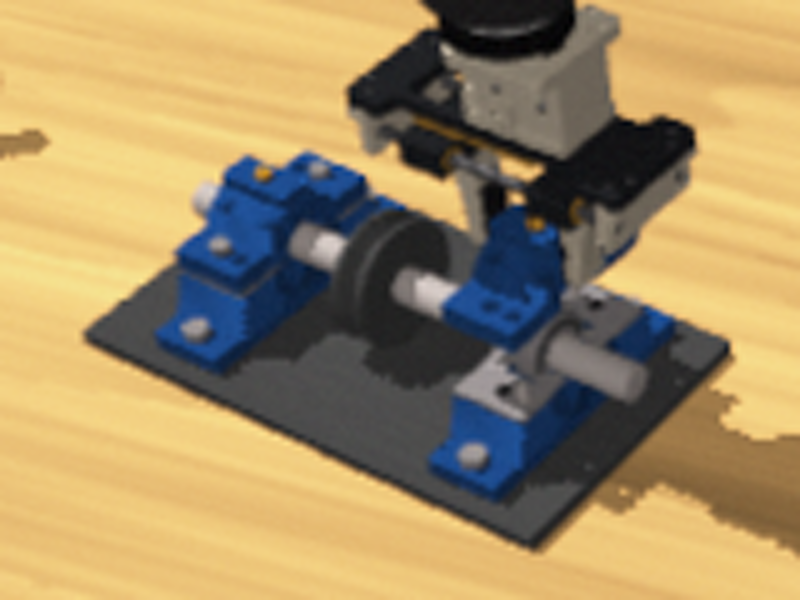

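Emit:
apply_moves --pt "0 -1.5 12 0 1" --pt "0 0 10 0 1" --pt "0 0 8 0 1" --pt "0 0 0 0 1" --pt "0 0 0 0 1" --pt "0 0 0 0 1"

```text
t: 13.32
tool_pos: [0.5017, -0.3547, 0.2736]
tool_rot: [1.992, -2.429, -0.0]
force: [0.1, -0.5, -6.5]
finger_gap: 0.0514
```

Run:
```python
from h import *
need([.502,-.3545,.254],-101.1)
snap('wrist','w7')
need([.502,-.3545,.254],-101.1)
c=load('w7');p=c['pixels'][:,:,::-1];cv2.imwrite('pics/w7z.png',cv2.resize(p[90:205,260:375],None,fx=5,fy=5,interpolation=cv2.INTER_CUBIC))
```

```text
t 13.32 pos [ 0.5017 -0.3547  0.2736] yaw -101.28 F [ 0.08 -0.52 -6.5 ] gap 0.0514 tilt [-3.e-04 -2.e-04 -1.e+00]
shift [-0.3 -0.3 19.6] turn -0.18 j [-0.3   0.37 -0.29  0.   -0.91  1.67]
t 13.37 pos [ 0.5018 -0.3547  0.2739] yaw -101.28 F [-0.3  -0.47 -6.72] gap 0.0519 tilt [ 4.e-04 -3.e-04 -1.e+00]
shift [-0.3 -0.1 19.9] turn -0.18 j [-0.3   0.37 -0.29  0.   -0.91  1.67]
```

View pics/w7z.png

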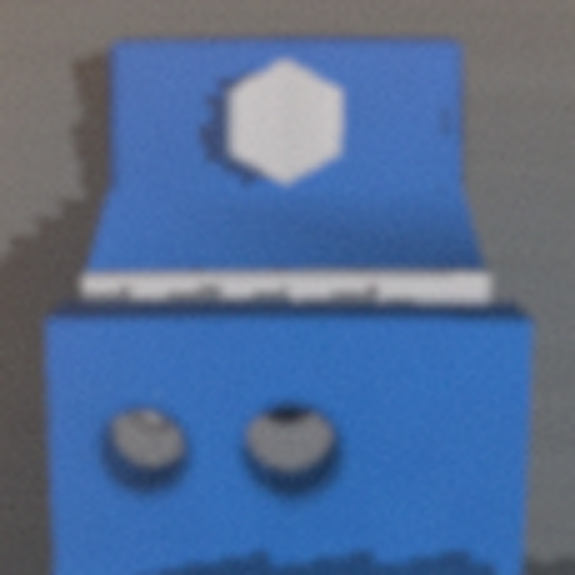

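Emit:
apply_moves --pt "0 0 2 0 1" --pt "0 0 2 0 1" --pt "0 0 2 0 1" --pt "0 0 2 0 1" --pt "0 0 2 0 1" --pt "0 0 0 0 1" --pt "0 0 0 0 1"

```text
t: 13.95
tool_pos: [0.5015, -0.3546, 0.2635]
tool_rot: [1.992, -2.429, -0.0]
force: [0.3, 0.2, -7.9]
finger_gap: 0.052
```

Run:
```python
from h import *
need([.502,-.3545,.254],-101.1)
print(sensors.observe()['ft_torque'])
```

```text
t 13.95 pos [ 0.5015 -0.3546  0.2635] yaw -101.29 F [ 0.27  0.21 -7.95] gap 0.052 tilt [-3.e-04  1.e-04 -1.e+00]
shift [-0.2 -0.5  9.5] turn -0.19 j [-0.3   0.38 -0.3   0.   -0.89  1.67]
[-0.027931   -0.05944348 -0.0132202 ]
```

Emit:
apply_moves --pt "0 -0.3 2 0 1" --pt "0 0 2 0 1" --pt "0 0 2 0 1" --pt "0 0 1 0 1" --pt "0 0 0 0 1" --pt "0 0 0 0 1"

```text
t: 14.45
tool_pos: [0.5019, -0.3547, 0.2566]
tool_rot: [-1.992, 2.429, -0.0]
force: [0.1, 0.6, -8.3]
finger_gap: 0.0516
```

Run:
```python
from h import *
need([.502,-.3545,.254],-101.1)
print(sensors.observe()['ft_torque'])
```

```text
t 14.45 pos [ 0.5019 -0.3547  0.2566] yaw -101.29 F [ 0.09  0.64 -8.32] gap 0.0516 tilt [ 1.e-04 -1.e-04 -1.e+00]
shift [-0.2 -0.   2.6] turn -0.19 j [-0.3   0.39 -0.31  0.   -0.87  1.67]
[-0.28051365 -0.2142093   0.0816692 ]
```

Sliding freely over the cylindrical part of the dowels. I'll go on gently to the joint face.

Emit:
apply_moves --pt "0 0 1 0 1" --pt "0 0 1 0 1" --pt "0 0 0.5 0 1" --pt "0 0 0.5 0 1" --pt "0 0 0 0 1" --pt "0 0 0 0 1"

```text
t: 14.95
tool_pos: [0.5019, -0.3547, 0.254]
tool_rot: [-1.992, 2.429, -0.001]
force: [0.2, -0.2, -4.2]
finger_gap: 0.0518
```

Run:
```python
from h import *
need([.502,-.3545,.254],-101.1)
print(sensors.observe()['ft_torque'])
```

```text
t 14.95 pos [ 0.5019 -0.3547  0.254 ] yaw -101.29 F [ 0.23 -0.21 -4.15] gap 0.0518 tilt [ 4.e-04 -2.e-04 -1.e+00]
shift [-0.2 -0.1 -0. ] turn -0.19 j [-0.3   0.39 -0.31  0.   -0.87  1.67]
[ 0.00266369 -0.00219004  0.00821656]
```

Emit:
apply_moves --pt "0 0 0.5 0 1" --pt "0 0 0.5 0 1" --pt "0 0 0 0 1" --pt "0 0 0 0 1"

```text
t: 15.28
tool_pos: [0.5019, -0.3547, 0.254]
tool_rot: [-1.992, 2.429, -0.001]
force: [-2.4, 2.6, 5.3]
finger_gap: 0.0519
```

Run:
```python
from h import *
need([.502,-.3545,.254],-101.1)
print(sensors.observe()['ft_torque'])
```

```text
t 15.28 pos [ 0.5019 -0.3547  0.254 ] yaw -101.28 F [-2.43  2.57  5.33] gap 0.0519 tilt [ 8.e-04 -6.e-04 -1.e+00]
shift [-0.2 -0.1 -0. ] turn -0.18 j [-0.3   0.39 -0.31  0.   -0.86  1.67]
[ 1.17516904  1.00974062 -0.03041377]
```

Emit:
apply_moves --pt "0 0 0.4 0 1" --pt "0 0 0.4 0 1" --pt "0 0 0.4 0 1" --pt "0 0 0 0 1" --pt "0 0 0 0 1" --pt "0 0 0 0 1"

```text
t: 15.78
tool_pos: [0.5018, -0.3546, 0.2539]
tool_rot: [-1.993, 2.428, -0.002]
force: [-5.4, 5.7, 14.5]
finger_gap: 0.0516
```

Run:
```python
from h import *
need([.502,-.3545,.254],-101.1)
print(sensors.observe()['ft_torque'])
for n in ('wrist','scene','top'): snap(n,n[0]+'8')
need([.502,-.3545,.254],-101.1)
p=load('s8')['pixels'][:,:,::-1];cv2.imwrite('pics/s8z.png',cv2.resize(p[110:230,120:280],None,fx=5,fy=5,interpolation=cv2.INTER_CUBIC))
```

```text
t 15.78 pos [ 0.5018 -0.3546  0.2539] yaw -101.26 F [-5.41  5.66 14.53] gap 0.0516 tilt [ 1.1e-03 -8.0e-04 -1.0e+00]
shift [-0.1 -0.2 -0.1] turn -0.16 j [-0.3   0.39 -0.31  0.   -0.86  1.67]
[ 2.29357603  1.97584526 -0.04453943]
t 15.93 pos [ 0.5018 -0.3546  0.2539] yaw -101.26 F [-6.14  6.46 14.29] gap 0.0517 tilt [ 1.1e-03 -9.0e-04 -1.0e+00]
shift [-0.2 -0.2 -0.1] turn -0.16 j [-0.3   0.39 -0.31  0.   -0.86  1.67]
```

View pics/s8z.png

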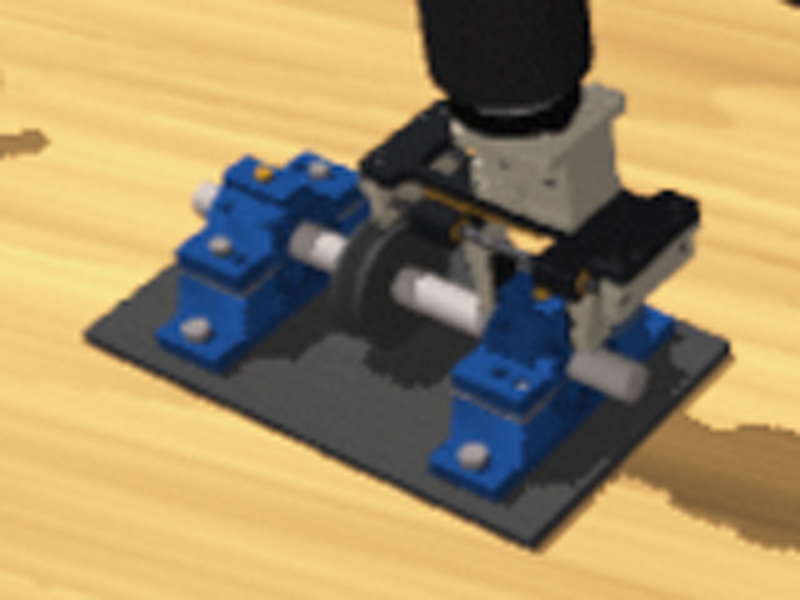

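View pics/w8.png

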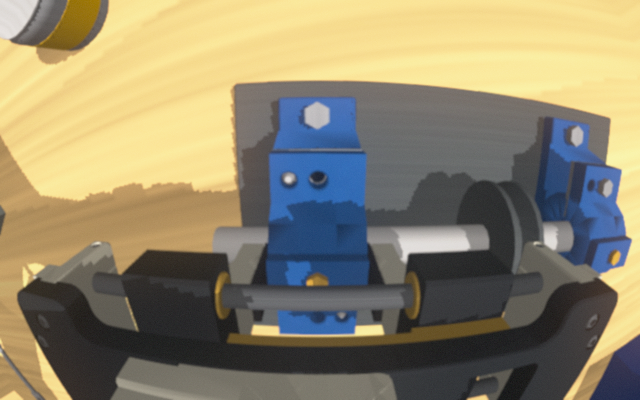

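View pics/t8.png

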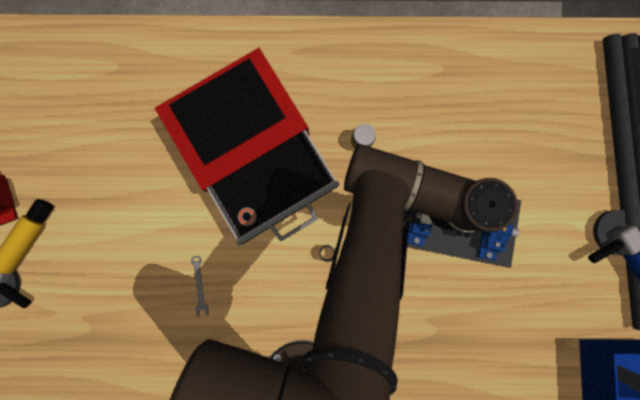

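Emit:
apply_moves --pt "-0.2 0.3 0.3 0 1" --pt "-0.2 0.3 0.3 0 1" --pt "0 0 0 0 1" --pt "0 0 0 0 1" --pt "0 0 0 0 1"

```text
t: 16.35
tool_pos: [0.5016, -0.3544, 0.2539]
tool_rot: [-1.993, 2.428, -0.004]
force: [-6.2, 4.7, 16.8]
finger_gap: 0.0514
```

Run:
```python
from h import *
need([.502,-.3545,.254],-101.1)
print(sensors.observe()['ft_torque'])
```

```text
t 16.35 pos [ 0.5016 -0.3544  0.2539] yaw -101.25 F [-6.21  4.66 16.75] gap 0.0514 tilt [ 0.0022 -0.0017 -1.    ]
shift [-0.  -0.4 -0.1] turn -0.15 j [-0.3   0.39 -0.31  0.   -0.86  1.67]
[ 1.90348024  1.86414011 -0.06471611]
```

Emit:
apply_moves --pt "-0.15 0.3 0.1 0 1" --pt "-0.15 0.3 0.1 0 1" --pt "0 0 0 0 1" --pt "0 0 0 0 1" --pt "0 0 0 0 1"

```text
t: 16.77
tool_pos: [0.5015, -0.3543, 0.2539]
tool_rot: [-1.992, 2.428, -0.006]
force: [-5.1, 2.0, 15.7]
finger_gap: 0.0513
```

```bash
cat >> h.py <<'E'
def contact():
    need([.502,-.3545,.254],-101.1)
    s=sensors.observe();F=np.array(s['force']);T=np.array(s['ft_torque'])
    Mc=T-np.cross([0,0,-.197],F);N=F[2]+7.3
    y=np.deg2rad(-11.1);ex=np.array([np.cos(y),np.sin(y)]);ey=np.array([-ex[1],ex[0]])
    cop=np.array([-Mc[1],Mc[0]])/N
    print('torque',T.round(2),'Mc',Mc.round(2),'cop in seat axes mm',(cop@ex*1e3).round(1),(cop@ey*1e3).round(1))
E
python3 - <<'E'
from h import *
contact()
E
```

```text
t 16.77 pos [ 0.5015 -0.3543  0.2539] yaw -101.25 F [-5.09  1.95 15.74] gap 0.0513 tilt [ 0.0032 -0.0024 -1.    ]
shift [ 0.1 -0.6 -0.1] turn -0.15 j [-0.3   0.39 -0.32  0.   -0.86  1.67]
torque [ 1.36  1.63 -0.14] Mc [ 0.98  0.63 -0.14] cop in seat axes mm -35.0 36.5
```

Run:
```python
from h import *
snap('wrist','w9')
for f in ['w5','w6','w7','w8','w9']:
    c=load(f);W=cloud(c);M=R.from_rotvec(c['state_rot']).as_matrix()
    T=(W-c['state_pos'])@M
    u,v=np.meshgrid(np.arange(640),np.arange(400))
    fl=(u>275)&(u<360)&(v>155)&(v<172)|((u>330)&(u<360)&(v>=172)&(v<192))
    cr=(u>275)&(u<360)&(v>258)&(v<268)
    P=T[fl];A=np.c_[P[:,:2],np.ones(len(P))];k,res,_,_=np.linalg.lstsq(A,P[:,2],rcond=None)
    Q=T[cr]
    print(f,fl.sum(),'flange z %.5f sd %.5f slope %.4f %.4f'%(P[:,2].mean(),np.std(P[:,2]-A@k),k[0],k[1]),'crown %.5f sd %.5f y %.4f'%(np.median(Q[:,2]),Q[:,2].std(),Q[:,1].mean()),'world flange z %.5f'%W[fl][:,2].mean())
contact()
```

```text
** On entry to DLASCL parameter number  4 had an illegal value
 ** On entry to DLASCL parameter number  4 had an illegal valueTraceback (most recent call last):
  File "<stdin>", line 9, in <module>
    x, resids, rank, s = _umath_linalg.lstsq(a, b, rcond,
                         ~~~~~~~~~~~~~~~~~~~^^^^^^^^^^^^^
                                             signature=signature)
                                             ^^^^^^^^^^^^^^^^^^^^
    raise LinAlgError("SVD did not converge in Linear Least Squares")
numpy.linalg.LinAlgError: SVD did not converge in Linear Least Squares
```

Run:
```python
from h import *
for f in ['w4','w5','w6','w7','w8','w9']:
    c=load(f);W=cloud(c);M=R.from_rotvec(c['state_rot']).as_matrix()
    T=(W-c['state_pos'])@M
    u,v=np.meshgrid(np.arange(640),np.arange(400))
    ok=np.isfinite(W[...,2])
    fl=ok&((u>275)&(u<360)&(v>157)&(v<170)|((u>332)&(u<360)&(v>=170)&(v<190)))
    fl&=abs(T[...,2]-.183)<.004
    cr=ok&(u>275)&(u<360)&(v>258)&(v<268)
    P=T[fl];A=np.c_[P[:,:2],np.ones(len(P))];k=np.linalg.lstsq(A,P[:,2],rcond=None)[0]
    Q=T[cr]
    print(f,fl.sum(),'flange z %.5f sd %.5f slope %.4f %.4f'%(P[:,2].mean(),np.std(P[:,2]-A@k),k[0],k[1]),'crown %.5f sd %.5f y %.4f'%(np.median(Q[:,2]),Q[:,2].std(),Q[:,1].mean()),'world flange z %.5f'%W[fl][:,2].mean())
contact()
```

```text
w4 1536 flange z 0.18279 sd 0.00063 slope -0.0014 0.0028 crown 0.15509 sd 0.00082 y -0.0102 world flange z 0.22606
w5 1545 flange z 0.18276 sd 0.00061 slope -0.0031 0.0080 crown 0.15512 sd 0.00086 y -0.0095 world flange z 0.19086
w6 1538 flange z 0.18279 sd 0.00062 slope -0.0007 0.0057 crown 0.15519 sd 0.00086 y -0.0095 world flange z 0.12222
w7 1542 flange z 0.18277 sd 0.00064 slope -0.0043 0.0059 crown 0.15515 sd 0.00088 y -0.0095 world flange z 0.09077
w8 1544 flange z 0.18279 sd 0.00062 slope -0.0009 0.0032 crown 0.15513 sd 0.00092 y -0.0095 world flange z 0.07115
w9 1540 flange z 0.18290 sd 0.00063 slope -0.0025 0.0064 crown 0.15513 sd 0.00089 y -0.0095 world flange z 0.07119
t 16.82 pos [ 0.5015 -0.3543  0.2539] yaw -101.25 F [-2.77  2.5  15.58] gap 0.0516 tilt [ 0.0033 -0.0024 -1.    ]
shift [ 0.1 -0.6 -0.1] turn -0.15 j [-0.3   0.39 -0.32  0.   -0.86  1.67]
torque [ 1.34  1.58 -0.11] Mc [ 0.84  1.03 -0.11] cop in seat axes mm -51.3 27.5
```

The flange height in the wrist depth map is 0.0712 m against 0.0710 expected. The cap stays flat to within about 0.05 mm as the tool leans slightly. Now I bring the push to about 20 N.

Emit:
apply_moves --pt "0 0 0.3 0 1" --pt "0 0.1 0.3 0 1" --pt "0 0 0 0 1" --pt "0 0 0 0 1" --pt "0 0 0 0 1" --pt "0 0 0 0 1"

```text
t: 17.32
tool_pos: [0.5014, -0.3543, 0.2539]
tool_rot: [-1.993, 2.427, -0.007]
force: [-4.5, 3.6, 20.4]
finger_gap: 0.0516
```

Run:
```python
from h import *
contact()
```

```text
t 17.32 pos [ 0.5014 -0.3543  0.2539] yaw -101.24 F [-4.49  3.64 20.42] gap 0.0516 tilt [ 0.0036 -0.0026 -1.    ]
shift [ 0.1 -0.6 -0.1] turn -0.14 j [-0.3   0.39 -0.32  0.   -0.86  1.67]
torque [ 1.94  1.98 -0.1 ] Mc [ 1.22  1.1  -0.1 ] cop in seat axes mm -47.4 35.5
```

Emit:
apply_moves --pt "0 0 0 0 1" --pt "0 0 0 0 1" --pt "0 0 0 0 1" --pt "0 0 0 0 1" --pt "0 0 0 0 1" --pt "0 0 0 0 1" --pt "0 0 0 0 1" --pt "0 0 0 0 1" --pt "0 0 0 0 1" --pt "0 0 0 0 1" --pt "0 0 0 0 1" --pt "0 0 0 0 1"

```text
t: 18.32
tool_pos: [0.5014, -0.3543, 0.2539]
tool_rot: [-1.993, 2.427, -0.007]
force: [-4.6, 3.3, 20.1]
finger_gap: 0.0515
```

Run:
```python
from h import *
contact()
c=snap('wrist','w10');W=cloud(c);M=R.from_rotvec(c['state_rot']).as_matrix();T=(W-c['state_pos'])@M
u,v=np.meshgrid(np.arange(640),np.arange(400))
fl=((u>275)&(u<360)&(v>157)&(v<170)|((u>332)&(u<360)&(v>=170)&(v<190)))&(abs(T[...,2]-.183)<.004)
print('flange tool z',T[fl][:,2].mean(),'world',W[fl][:,2].mean())
fs=[]
for i in range(6): snap('top','t10'); fs.append(sensors.observe()['force'][2])
print(np.round(fs,2),np.mean(fs)); contact()
p=load('t10')['pixels'][:,:,::-1];cv2.imwrite('pics/t10z.png',cv2.resize(p[30:330,130:530],None,fx=2,fy=2,interpolation=cv2.INTER_CUBIC))
```

```text
t 18.32 pos [ 0.5014 -0.3543  0.2539] yaw -101.24 F [-4.63  3.34 20.14] gap 0.0515 tilt [ 0.0036 -0.0026 -1.    ]
shift [ 0.1 -0.6 -0.1] turn -0.14 j [-0.3   0.39 -0.32  0.   -0.86  1.67]
torque [ 1.91  1.97 -0.11] Mc [ 1.25  1.06 -0.11] cop in seat axes mm -46.7 37.2
flange tool z 0.18286449911006955 world 0.0712528517935585
[20.47 20.93 20.36 20.61 20.12 20.03] 20.421416276360763
t 18.67 pos [ 0.5014 -0.3543  0.2539] yaw -101.24 F [-4.88  3.57 20.03] gap 0.0516 tilt [ 0.0036 -0.0026 -1.    ]
shift [ 0.1 -0.7 -0.1] turn -0.14 j [-0.3   0.39 -0.32  0.   -0.86  1.67]
torque [ 1.9   2.   -0.11] Mc [ 1.2   1.04 -0.11] cop in seat axes mm -45.8 35.6
```

View pics/t10z.png

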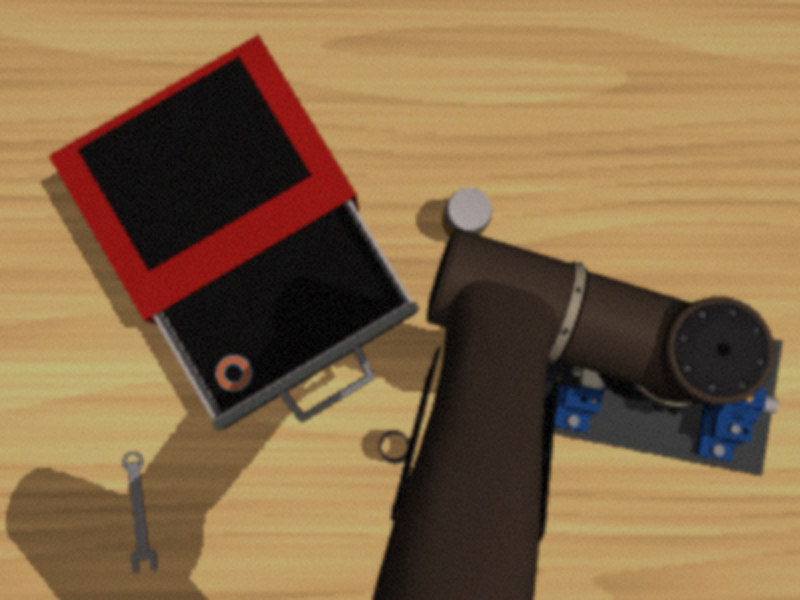

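View pics/w10.png

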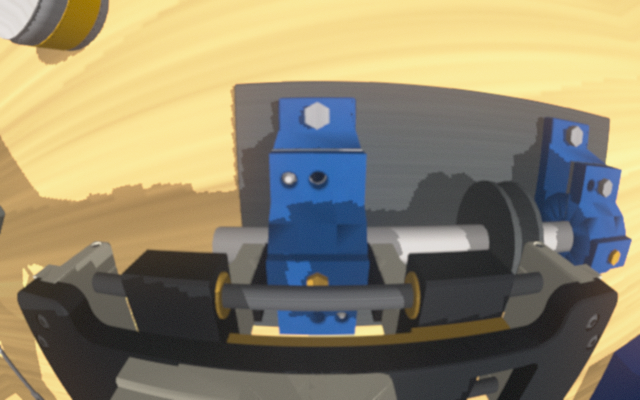

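Run:
```python
from h import *
yaw=np.deg2rad(31.6);ex=np.array([np.cos(yaw),np.sin(yaw)]);ey=np.array([-ex[1],ex[0]])
for f in ['top0','top1','t10']:
    W=cloud(load(f));Q=W[...,:2]-np.array([.76,.2]);X=Q@ex;Y=Q@ey
    m=(abs(Y)<.045)&(W[...,2]>.118)&(W[...,2]<.135)&(X>-.42)&(X<-.14)
    # bar = outermost cluster
    x=X[m]; lo=np.percentile(x,1) if m.any() else np.nan; k=x<lo+.02
    print(f,m.sum(),'bar outer',round(lo,4),'mean',x[k].mean().round(4))
contact()
W=cloud(load('t10'))
for n,(x,y) in dict(can=(363,137),bear=(247,217),wr=(200,285)).items(): print(n,W[y,x].round(3))
```

```text
top0 136 bar outer -0.1886 mean -0.1832
top1 5 bar outer -0.3398 mean -0.3424
t10 200 bar outer -0.3642 mean -0.3585
t 18.67 pos [ 0.5014 -0.3543  0.2539] yaw -101.24 F [-4.88  3.57 20.03] gap 0.0516 tilt [ 0.0036 -0.0026 -1.    ]
shift [ 0.1 -0.7 -0.1] turn -0.14 j [-0.3   0.39 -0.32  0.   -0.86  1.67]
torque [ 1.9   2.   -0.11] Mc [ 1.2   1.04 -0.11] cop in seat axes mm -45.8 35.6
can [ 0.723 -0.173  0.084]
bear [0.486 0.159 0.1  ]
wr [0.282 0.314 0.006]
```

Run:
```python
from h import *
print(ticket.finish_job())
```

```text
the job is handed in; nothing more can be done
None
```

The cap is on the open housing over both dowels. The gripper still holds it and presses it down with about 20 N. I handed the job in at about 18.7 s of the 64 s allowed.

**What I did**
- I pulled the drawer by its handle until the pull force rose to about 21 N with no further travel. The handle moved about 176–178 mm, and the drawer started about 5 mm ajar.
- I gripped the cap across its end faces, carried it over, and lowered it straight down. The dowels entered without resistance.

**Last checks**
- **Seating:** contact came at the expected height (TCP 0.254 m), and the flange top measured 71.2 mm against 71.0 mm. A dowel is visible in its hole at both flanges.
- **Push:** Fz averaged 20.4 N over the final readings. The cap did not slip in the grip.
- **Surroundings:** the bearing is still in the drawer, and the can and wrench are where they were. I checked the tube only by eye, and it had not visibly moved.

**Checks that were not clean**
- There is a side force of about 6 N and a moment of about 2.8 N m at the wrist, because the arm gives a little under load.
- That moment, taken about the TCP, puts the centre of pressure about 10 mm outside the cap's edge. This may mean the moment's reference point is not the TCP, or that the cap is pressed unevenly.
- The tool leans about 4 mrad. By the depth map the cap itself is flat to about 0.1 mm.

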